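Take a maquette once round on a lockable scanning turntable

TASK

A clay maquette is to be 3D-scanned in the studio: release the turntable by turning its lock knob counterclockwise (seen from above) until it clicks over, take the disc by its upright handle exactly one full turn counterclockwise, slowly (about five seconds or more), and then turn the lock knob back clockwise until it clicks over and the bolt is fully home in the rim's notch again. Do not touch the maquette, which must stay standing where it is on the disc, and leave the other things on the table alone.

Things in the scene. Friction and masses are not known exactly. Their poses are not given: they have to be found in the camera images.
- turntable: fixed aluminium base of the turntable, at any yaw; origin under its centre on the table, z up along the disc's axis. Round foot (150 mm across) at the origin; a strip leads along -y to the lock block (66 x 66 mm, 60 mm high), centred 172 mm from the origin, which carries the knob
- knob (a joint): lock knob: 0 = locked, 1.3 rad = released; grows counterclockwise from above. Sprung over a detent at 0.65 rad: past it, it clicks on to the far end; let go before, it springs back. Peak torque 0.15 N m. It drives a 14 mm steel bolt from the block into the notch in the disc's rim; if the notch is over about 5 mm off, the bolt hits the rim and the knob springs back
- knob_grip (a point): point on the knob's vertical axis at grip height, 90 mm above the table. Black knob: round skirt 48 mm across (top at 68 mm) with an upright grip bar 14 mm thick, 52 mm long, from 68 to 98 mm above the table, centred on the axis. The point's y axis lies along the bar (white line at the +y end, which points at the disc when locked) and turns with the knob
- wheel (a joint): angle of the disc about the vertical axis of the base: 0 at the start (locked), grows counterclockwise from above, 6.283 after the full turn; end stops at -0.35 and 6.65 rad. It turns easily and stays where it is left
- wheel_center (a point): centre of the disc's top face, 60 mm above the table. The disc is plywood with a steel rim of 226 mm diameter (rim top 58 mm above the table), with one notch, 17 mm wide, across the disc from the handle
- wheel_peg (a point): the disc's upright handle: black round peg of 18 mm diameter, rising from the disc's top to 105 mm above the table, 88 mm from the disc's axis; it spins freely about itself. This point is on its axis, 90 mm above the table; at joint 0 it lies along +y of the base, on the side away from the knob
- maquette: loose clay figure on a round dark plinth (42 mm across), about 70 mm high and 45 mm wide, standing near the middle of the disc, 0.25 kg; origin under its centre, z up
- scanner: bystander: grey two-lens scanner, 150 mm wide, 135 mm high, on a foot of 100 x 140 mm; origin under the centre of the foot
- brush_pot: bystander: white pot, 80 mm across, 95 mm high, with brushes standing to 200 mm; origin under its centre
- palette_knife: bystander: palette knife with a handle, 200 mm long, lying along its x axis; origin at its middle on the table
- tape_roll: bystander: plain roll, 60 mm across, 22 mm high; origin under its centre
There are look-alikes about, which are no part of the job. There is more than one size of the maquette; the one meant has the size given above.

How it is judged:
By the outcome, as a careful person would: the job done as asked, in the order asked, and still so for the second after the job is handed in, with the robot touching nothing.
It also fails if it takes over 72 s, if anything falls off the work surface, if the arm or the gripper's body presses on something with over 40 N, if the wrist force passes 120 N, or if a joint passes its speed limit or range.

ROBOT

A 6-joint arm with a two-finger parallel gripper is mounted at the origin on the work surface. World frame = base frame: x ahead of the robot, y to its left, z up, the work surface at z = 0. Lengths are in m, angles in rad, forces in N, time in s.
With the tool pointing down it reaches from about 0.35 to 0.975 m from the base axis. Payload 4.9 kg.
Tool frame: the origin (TCP) lies at the very end of the fingers, on their centre line; the grasp point (between the pads) lies 19 mm behind it; z points along the fingers, y is the line along which they close (so a half turn about z gives the same grasp; the last joint's range is limited). The gripper opens to 85 mm and grips with 20 to 120 N. Pads are 22 mm wide; open, the fingers measure 114 mm over their backs; the gripper's body (76 mm by 85 mm) begins 54 mm behind the grasp point. The pads swing forward as they close: fully open they stand 13 mm farther back than shut.
Start: joints at [-1.441, 0.053, 1.613, -0, 1.476, -0.119], TCP at [0.154, -0.606, 0.231] pointing down, gripper open.
Joint ranges: [-3.01, 3.01], [-1.01, 2.22], [0.06, 2.58], [-1.02, 4.17], [0.09, 2.62], [-3.14, 3.14]. Speed limits (rad/s): [2.57, 2.57, 3.14, 3.14, 3.14, 3.14].

INTERFACE

Orientations are given as a unit quaternion [w, x, y, z].
In Python, from plant import manip gives the robot as it stands.
- The arm moves only by the shell command python3 -m pendant 'ROWS'. ROWS is JSON, a list of rows, each a list of 3 entries, a list of its own where there are three numbers: the opening, from 0 (shut) to 1 (fully open), then the shift along the tool's x, y, z in units of 12 cm (1.0 is 12 cm), then the turn about the tool's z in units of pi rad (1.0 is pi rad). In form: [[gripper, [dx, dy, dz], roll], ...]. A call has 1 to 10 rows; each row is the pose to reach, as a shift and turn from the pose commanded when the call began, along the tool's axes at that moment, turning the shorter way round; what a row does not reach only later rows make up. A row lasts 1/10 s, in which the tool goes at most 50 mm and 8.59 degrees, less where a joint would pass 70% of its speed; a pose out of reach is approached as far as the arm can. A call with a number of a shift or a turn outside -1 to 1 is refused whole. A call with a gripper value outside its range is refused whole. The fingers move at their own pace and stop on an object; the grip force is fixed at half the most. Time passes only in rows, so rows that repeat a pose let the fingers close. It gives the time, the measured TCP pose, the force, the opening and the grip force at its end, in the units of the state.
- manip.state(): the state, without advancing time (a new reading comes with each control period).
- manip.grab_frame(name): name is "scene" or "top" or "wrist"; returns a dict with "img" (420x560x3 uint8, red, green, blue), "fx", "fy", "cx", "cy" (pixels), "eye" and "rotation" of the camera in the world; the wrist camera has in their place "tool_from_camera" (4x4, takes a point from camera to tool coordinates, whose origin is the TCP and whose axes are the flange's). Camera axes: x right, y down, z forward; pixel columns grow to the right and rows downward; lengths in m; the calibration is good to about 2 mm. A picture is of the moment at which its call begins: read the wrist's pose just before it. There is no depth.
- manip.job_done(): hands the job in; it is judged then, once.
The state is a dict: "time": time; "joint_pos": joint angles; "joint_vel": joint speeds; "joint_efforts": joint torques, N m; "tool_pos": TCP position; "tool_rot": TCP orientation; "contact_force": force on the tool from outside, world axes, zero at the start; "ft_torque": the same for the moment, N m; "gripper_width": opening from 0.0 (shut) to 1.0 (fully open); "grasp_force": force on a finger pad.
Only numpy, scipy, OpenCV 4.12 (cv2) and the standard library are available. Lean on these libraries where they do the work, as an engineer would, in place of code of your own. Each camera call takes 0.05 s, during which the arm holds its last target. There are 200 camera calls.

## Working session

There is one attempt and no reset: what is moved stays moved. The work goes in short steps, Python scripts to look and compute and a shell command to move; the robot and the scene stay as the last step left them, time stands still between calls to the robot, and variables do not carry over. Pictures are saved under pics/ and viewed, at most 10 in all, crops included, and the job is handed in when it is done.

```bash
ls && mkdir -p pics && python3 - <<'E'
from plant import manip
import cv2,pickle
fr={}
for n in("scene","top"):
    f=manip.grab_frame(n);fr[n]=f
    cv2.imwrite(f"pics/{n}0.png",f["img"][:,:,::-1]);print(n,f["fx"],f["fy"],f["cx"],f["cy"],f["eye"],f["rotation"])
pickle.dump(fr,open("fr0.pkl","wb"))
print(manip.state())
E
```

```text
pics
scene 427.56084305997757 427.56084305997757 279.93760502248693 207.64993304452707 [ 1.31355029 -0.16944981  0.85083518] [-0.29561852  0.72270168  0.58105896 -0.2295266 ]
top 529.730322527594 529.730322527594 275.0572489269328 209.5803152523357 [ 0.30841487 -0.02038882  1.52339797] [-0.07570433  0.7294804  -0.67651524  0.06674077]
{'time': 0.1, 'joint_pos': array([-1.44100350e+00,  5.33204789e-02,  1.61413939e+00,  8.12351378e-06,
        1.47599253e+00, -1.19017126e-01]), 'joint_vel': array([-0.0019435 , -0.00091383, -0.00374075, -0.00230758,  0.00106319,
       -0.00033006]), 'joint_efforts': array([-6.19419043e-04, -3.94904423e+01, -3.71366429e+01, -2.42925917e-04,
        3.88341694e-03, -2.05243276e-05]), 'tool_pos': array([ 0.15382675, -0.60520272,  0.23017791]), 'tool_rot': array([-9.29879180e-04,  9.92271295e-01,  1.24083893e-01, -9.66882448e-07]), 'contact_force': array([ 0.41003451,  0.73202841, -0.1946498 ]), 'ft_torque': array([-0.04624894,  0.00715019,  0.06920721]), 'grasp_force': 0.0, 'gripper_width': 0.9995951560795598}
```

View pics/scene0.png

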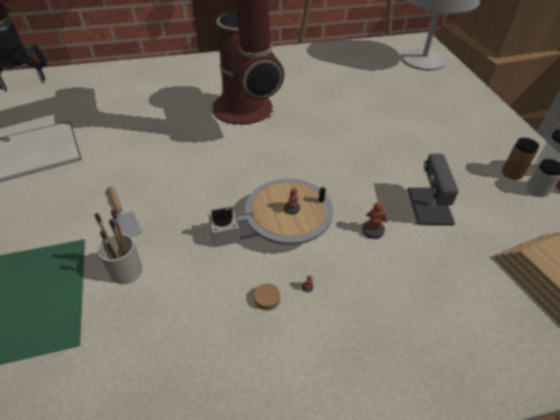

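View pics/top0.png

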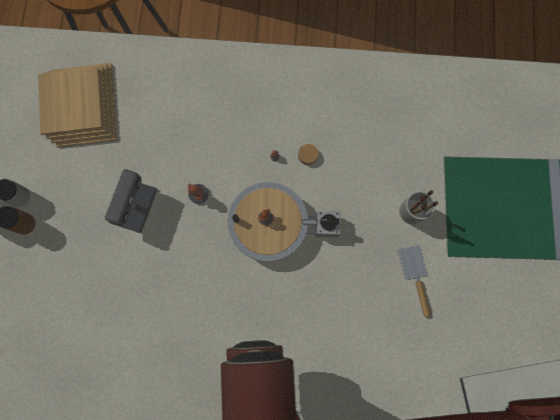

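The top view shows the disc at about (267,221), the peg at (236,217), the knob block at (329,222), and the maquette on the disc at (266,216). The maquette candidates are the large one at (198,192), the small one at (275,155) and the one on the disc. The disc one fits, because it stands near the middle of the disc. I'll measure and take one enlarged crop.

```bash
cat > h.py <<'E'
import numpy as np,cv2
from scipy.spatial.transform import Rotation as R
def rot(q): q=np.asarray(q); return q if q.shape==(3,3) else R.from_quat(q[[1,2,3,0]]).as_matrix()
def ray(f,u,v):
    return rot(f["rotation"])@np.array([(u-f["cx"])/f["fx"],(v-f["cy"])/f["fy"],1.])
def onz(f,u,v,z):
    d=ray(f,u,v);e=np.array(f["eye"]);return e+d*(z-e[2])/d[2]
def proj(f,p):
    c=rot(f["rotation"]).T@(np.array(p)-f["eye"]);return np.array([f["fx"]*c[0]/c[2]+f["cx"],f["fy"]*c[1]/c[2]+f["cy"]])
E
python3 - <<'E'
from h import *
import pickle
fr=pickle.load(open("fr0.pkl","rb"))
t=fr["top"];im=t["img"]
hsv=cv2.cvtColor(im,cv2.COLOR_RGB2HSV)
# plywood
for n,box in(("top",(200,170,360,275)),("scene",(200,170,345,250))):
    f=fr[n];im=f["img"];hsv=cv2.cvtColor(im,cv2.COLOR_RGB2HSV)
    x0,y0,x1,y1=box
    m=cv2.inRange(hsv,(8,70,90),(28,255,255));k=np.zeros_like(m);k[y0:y1,x0:x1]=m[y0:y1,x0:x1]
    c=max(cv2.findContours(k,0,1)[0],key=cv2.contourArea);h=cv2.convexHull(c)
    e=cv2.fitEllipse(h);print(n,"ply",e)
    P=np.array([onz(f,u,v,.06)[:2] for u,v in h[:,0]]);print("circle",cv2.minEnclosingCircle(P.astype(np.float32)),onz(f,*e[0],.06))
    d=cv2.inRange(hsv,(0,0,0),(180,255,50));k=np.zeros_like(d);k[y0:y1,x0:x1]=d[y0:y1,x0:x1]
    _,_,s,ce=cv2.connectedComponentsWithStats(k)
    for a,b in zip(s[1:],ce[1:]):
        if a[4]>6: print(n,"dark",a,b.round(1),onz(f,*b,.1).round(3))
t0=cv2.resize(t["img"][165:280,215:365],None,fx=5,fy=5,interpolation=cv2.INTER_CUBIC)
cv2.imwrite("pics/topcrop.png",t0[:,:,::-1])
E
```

```text
top ply ((267.2951354980469, 220.94097900390625), (66.3722152709961, 67.22579956054688), 73.8203353881836)
circle ((0.5741018056869507, 0.029092764481902122), 0.09525340050458908) [0.57278866 0.02897566 0.06      ]
top dark [203 192   3   5   7] [203.7 193.7] [0.629 0.209 0.1  ]
top dark [233 215   6   7  29] [235.3 218.2] [0.567 0.115 0.1  ]
top dark [266 215   6   9  20] [269.3 219.5] [0.57  0.022 0.1  ]
top dark [321 215  18  16 189] [329.4 222.2] [ 0.575 -0.142  0.1  ]
scene ply ((288.5892639160156, 208.9864044189453), (52.72776794433594, 73.24995422363281), 92.3704833984375)
circle ((0.5744689106941223, 0.028926942497491837), 0.09554272145032883) [0.58092057 0.02757584 0.06      ]
scene dark [319 188   6  14  54] [321.5 194.6] [0.586 0.11  0.1  ]
scene dark [285 204   9   9  40] [287.6 208.2] [0.615 0.016 0.1  ]
scene dark [212 209  20  17 270] [221.9 216.7] [ 0.61  -0.144  0.1  ]
```

View pics/topcrop.png

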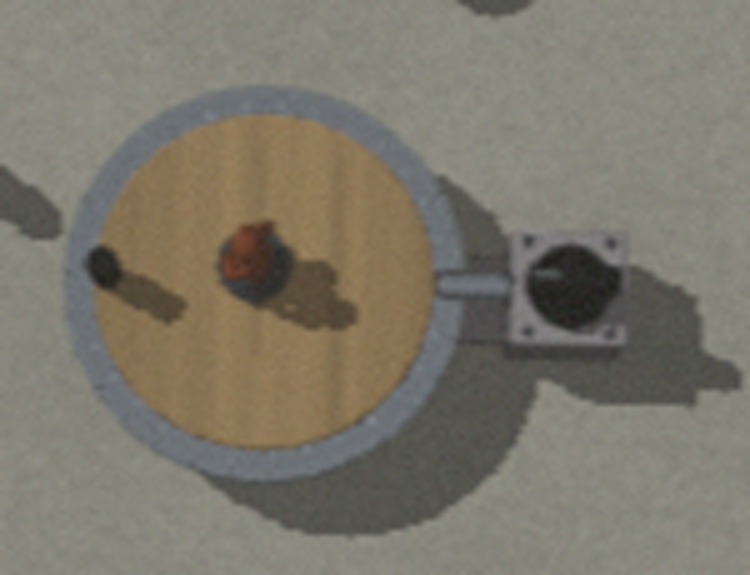

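The crop confirms the right turntable: the maquette (dark plinth) near the disc centre, the peg at top-view (235.6,218), and the knob at (329,222) with its white line toward the disc. The measured peg radius of about 87 mm and block distance of about 171 mm match the given sizes. I'm moving above the knob for a wrist view.

```bash
python3 -m pendant '[[1,[0.87,-0.575,-0.12],0],[1,[0.87,-0.575,-0.12],0],[1,[0.87,-0.575,-0.12],0]]' >/dev/null && python3 -m pendant '[[1,[0.87,-0.575,-0.12],0],[1,[0.87,-0.575,-0.12],0],[1,[0.87,-0.575,-0.12],0]]' && python3 -m pendant '[[1,[0.87,-0.575,-0.12],0],[1,[0.87,-0.575,-0.12],0],[1,[0.87,-0.575,-0.12],0]]' >/dev/null && python3 -m pendant '[[1,[0.87,-0.575,-0.12],0],[1,[0.87,-0.575,-0.12],0],[1,[0.87,-0.575,-0.12],0]]' >/dev/null&& python3 -m pendant '[[1,[0.87,-0.575,-0.12],-0.42],[1,[0.87,-0.575,-0.12],-0.42],[1,[0.87,-0.575,-0.12],-0.42],[1,[0.87,-0.575,-0.12],-0.42],[1,[0.87,-0.575,-0.12],-0.42],[1,[0.87,-0.575,-0.12],-0.42],[1,[0.87,-0.575,-0.12],-0.42],[1,[0.87,-0.575,-0.12],-0.42],[1,[0.87,-0.575,-0.12],-0.42],[1,[0.87,-0.575,-0.12],-0.42]]'
python3 - <<'E'
from h import *
from plant import manip
import pickle
s=manip.state();f=manip.grab_frame("wrist");f["s"]=s
T=np.eye(4);T[:3,:3]=rot(s["tool_rot"]);T[:3,3]=s["tool_pos"]
W=T@np.array(f["tool_from_camera"]);f["rotation"]=W[:3,:3];f["eye"]=W[:3,3]
pickle.dump(f,open("w1.pkl","wb"));cv2.imwrite("pics/w1.png",f["img"][:,:,::-1]);print(s["joint_pos"],W.round(3))
E
```

```text
time: 0.7
tool_pos: [0.3241, -0.418, 0.2602]
tool_rot: [-0.0, 0.992, 0.125, 0.0]
contact_force: [0.7, 0.5, 0.5]
gripper_width: 0.998
grasp_force: 0.0
time: 2.3
tool_pos: [0.5746, -0.1427, 0.3026]
tool_rot: [-0.001, 0.708, 0.706, -0.0]
contact_force: [-0.6, -0.1, -0.5]
gripper_width: 1.003
grasp_force: 0.0
[-3.69089982e-01 -5.67840326e-02  1.60453845e+00  1.29958875e-05
  1.59505152e+00 -3.66314658e-01] [[ 1.    -0.003 -0.001  0.575]
 [-0.003 -0.959 -0.285 -0.07 ]
 [-0.     0.285 -0.959  0.444]
 [ 0.     0.     0.     1.   ]]
```

View pics/w1.png

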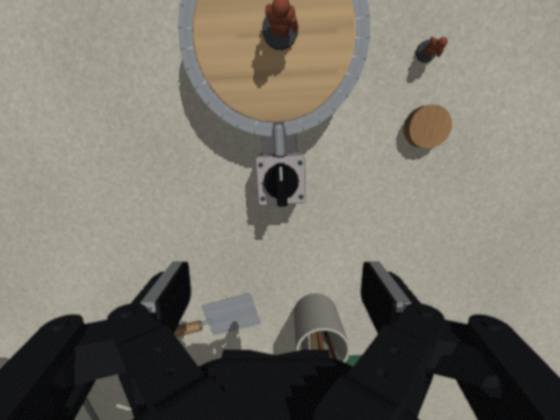

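The wrist view shows the lock block at about (281,180) with four screws, the knob with its white line up toward the disc at (281,172), and the bolt at (279,140). I'm measuring them now.

```bash
python3 - <<'E'
from h import *
import pickle
f=pickle.load(open("w1.pkl","rb"));im=f["img"]
g=cv2.cvtColor(im,cv2.COLOR_RGB2GRAY);hsv=cv2.cvtColor(im,cv2.COLOR_RGB2HSV)
x0,y0,x1,y1=248,145,318,215
def sub(m):
    k=np.zeros_like(m);k[y0:y1,x0:x1]=m[y0:y1,x0:x1];return k
d=sub(((g<45)*255).astype(np.uint8))
_,_,s,c=cv2.connectedComponentsWithStats(d)
for a,b in zip(s[1:],c[1:]):
    if a[4]>3: print("dark",a,b.round(1),onz(f,*b,.06).round(4),onz(f,*b,.068).round(4))
crop=cv2.resize(im[105:220,210:360],None,fx=5,fy=5,interpolation=cv2.INTER_CUBIC)
cv2.imwrite("pics/w1c.png",crop[:,:,::-1])
# plywood circle
m=cv2.inRange(hsv,(8,70,90),(28,255,255));m[140:]=0;m[:,375:]=0
c=max(cv2.findContours(m,0,1)[0],key=cv2.contourArea)
P=np.array([onz(f,u,v,.06)[:2] for u,v in c[:,0] if v>3])
hull=cv2.convexHull(P.astype(np.float32))[:,0]
hull=hull[hull[:,1]<0.06]
A=np.c_[2*hull,np.ones(len(hull))];q=np.linalg.lstsq(A,(hull**2).sum(1),rcond=None)[0]
print("circle",q[:2],np.sqrt(q[2]+q[0]**2+q[1]**2))
E
```

```text
dark [264 164  34  42 916] [280.6 183.4] [ 0.582  -0.1449  0.06  ] [ 0.5819 -0.1433  0.068 ]
circle [0.57365952 0.02976684] 0.09447545421292347
```

View pics/w1c.png

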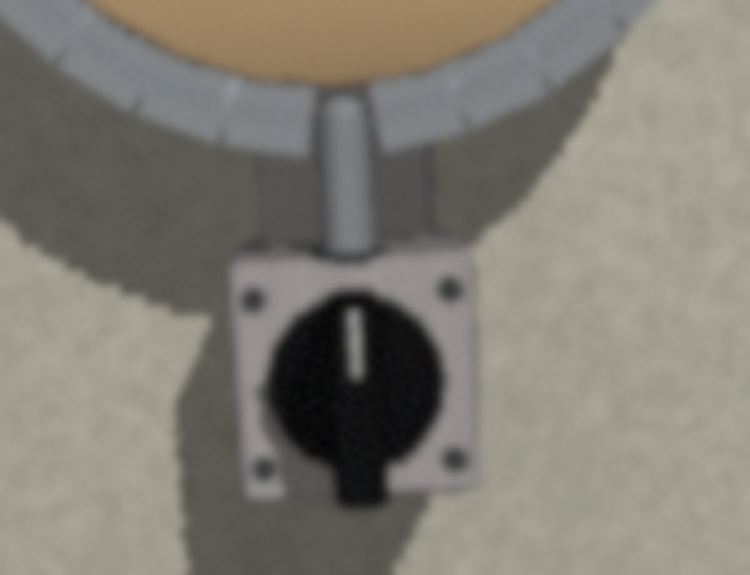

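```bash
python3 - <<'E'
from h import *
import pickle
f=pickle.load(open("w1.pkl","rb"));t=pickle.load(open("fr0.pkl","rb"));sc=t["scene"];t=t["top"]
w=lambda x,y,z:onz(f,x/5+210-.4,y/5+105-.4,z)
S=[w(*p,.06) for p in((252,300),(449,289),(263,469),(455,459))]
b=np.mean(S,0);print(np.round(S,4),"block",b)
print("skirt",w(355,380,.068),"line",w(352,310,.098),w(357,380,.098),"barend",w(360,497,.098))
print("bolt",w(343,110,.05),w(350,245,.05))
c=np.array([.574,.0293]);v=c-b[:2];print("dist",np.hypot(*v),"yaw of +y deg",np.degrees(np.arctan2(v[1],v[0])))
u=S[0]+S[1]-S[2]-S[3];print("screw yaw",np.degrees(np.arctan2(u[1],u[0])))
# peg top in two views
x=lambda F,box:None
print("peg top-view z.105",onz(t,215+103/5-.4,165+264/5-.4,.105))
print("scene peg top",onz(sc,322,189,.105))
for yaw in(92,93,94,95,96):
    a=np.radians(yaw);p=c+.088*np.array([np.cos(a),np.sin(a)])
    print(yaw,p,"px top",proj(t,[*p,.105]),proj(t,[*p,.06]),"scene",proj(sc,[*p,.105]),proj(sc,[*p,.06]))
E
```

```text
[[ 0.5548 -0.1196  0.06  ]
 [ 0.6066 -0.1169  0.06  ]
 [ 0.557  -0.1654  0.06  ]
 [ 0.6092 -0.1628  0.06  ]] block [ 0.58190188 -0.14119573  0.06      ]
skirt [ 0.58183732 -0.13953896  0.068     ] line [ 0.58056554 -0.11718896  0.098     ] [ 0.58179685 -0.13401835  0.098     ] barend [ 0.58261102 -0.16321313  0.098     ]
bolt [ 0.57887258 -0.07172368  0.05      ] [ 0.58073627 -0.10636007  0.05      ]
dist 0.17067874756401094 yaw of +y deg 92.65356044333147
screw yaw 92.9606637004662
peg top-view z.105 [0.56789187 0.11548583 0.105     ]
scene peg top [0.57203431 0.11555572 0.105     ]
92 [0.57092884 0.11724639] px top [234.658391   216.26144476] [235.93557758 219.27792633] scene [322.51520618 188.61062975] [321.07719649 201.11943756]
93 [0.56939444 0.1171794 ] px top [234.63165258 216.8144035 ] [235.90989525 219.81513274] scene [322.31664465 188.20697164] [320.88570818 200.71600213]
94 [0.56786143 0.11708564] px top [234.61472554 217.36781543] [235.89373434 220.35277292] scene [322.10850555 187.80594819] [320.68489993 200.31518334]
95 [0.56633029 0.11696513] px top [234.60762132 217.92151246] [235.88710566 220.89068354] scene [321.89087604 187.40766802] [320.47485542 199.91709014]
96 [0.5648015  0.11681793] px top [234.61034837 218.47532617] [235.89001718 221.42870099] scene [321.66384543 187.01223832] [320.25566039 199.52183017]
```

```bash
python3 -m pendant '[[1,[0.014,0.062,0.25],-0.017],[1,[0.014,0.062,0.5],-0.017],[1,[0.014,0.062,0.75],-0.017],[1,[0.014,0.062,0.95],-0.017],[1,[0.014,0.062,0.95],-0.017]]' && python3 -m pendant '[[0.6,[0,0,0.25],0],[0.6,[0,0,0.5],0],[0.6,[0,0,0.75],0],[0.6,[0,0,0.95],0],[0.6,[0,0,0.95],0],[0.6,[0,0,0.95],0]]' 
python3 - <<'E'
from h import *
from plant import manip
f=manip.grab_frame("wrist")["img"];cv2.imwrite("pics/w2.png",f[:,:,::-1])
E
```

```text
time: 2.85
tool_pos: [0.5796, -0.1401, 0.1842]
tool_rot: [-0.004, 0.69, 0.724, -0.002]
contact_force: [-0.1, -0.1, -0.7]
gripper_width: 0.999
grasp_force: 0.0
time: 3.45
tool_pos: [0.5831, -0.1415, 0.0767]
tool_rot: [0.001, 0.689, 0.725, 0.0]
contact_force: [1.0, -1.0, 1.5]
gripper_width: 0.593
grasp_force: 0.0
```

View pics/w2.png

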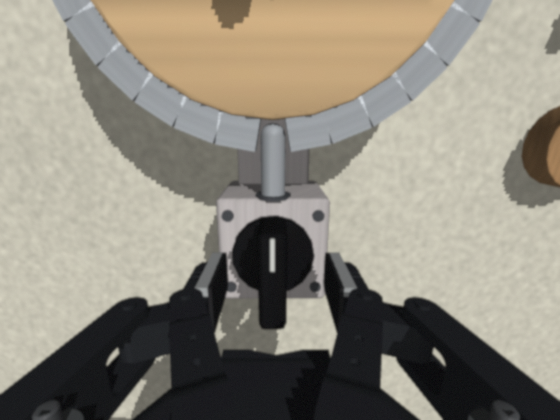

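The fingers straddle the bar at (272,285), with the left pad near 220 and the right near 332, so the bar is centred to about a millimetre. Next I close the gripper.

```bash
python3 -m pendant '[[0,[0,0,0],0],[0,[0,0,0],0],[0,[0,0,0],0],[0,[0,0,0],0],[0,[0,0,0],0],[0,[0,0,0],0],[0,[0,0,0],0]]' && python3 -m pendant '[[0,[0,0,0],-0.02],[0,[0,0,0],-0.04],[0,[0,0,0],-0.06],[0,[0,0,0],-0.08],[0,[0,0,0],-0.1],[0,[0,0,0],-0.12],[0,[0,0,0],-0.14],[0,[0,0,0],-0.16],[0,[0,0,0],-0.18],[0,[0,0,0],-0.2]]'
```

```text
time: 4.2
tool_pos: [0.5817, -0.1416, 0.0773]
tool_rot: [-0.001, 0.689, 0.725, -0.001]
contact_force: [-7.0, 0.7, 9.1]
gripper_width: 0.148
grasp_force: 60.4
time: 5.2
tool_pos: [0.5818, -0.1415, 0.0773]
tool_rot: [-0.001, 0.43, 0.903, -0.001]
contact_force: [-6.5, -0.0, 8.5]
gripper_width: 0.152
grasp_force: 60.3
```

```bash
python3 -m pendant '[[0,[0,0,0],-0.025],[0,[0,0,0],-0.05],[0,[0,0,0],-0.075],[0,[0,0,0],-0.1],[0,[0,0,0],-0.125],[0,[0,0,0],-0.15],[0,[0,0,0],-0.175],[0,[0,0,0],-0.195],[0,[0,0,0],-0.21],[0,[0,0,0],-0.21]]' && python3 -m pendant '[[0.6,[0,0,0],0],[0.6,[0,0,0],0],[0.6,[0,0,0],0],[0.6,[0,0,0],0],[0.6,[0,0,-0.15],0],[0.6,[0,0,-0.4],0],[0.6,[0,0,-0.7],0],[0.6,[0,0,-1],0],[0.6,[0,0,-1],0]]'
python3 - <<'E'
from h import *
from plant import manip
import pickle
s=manip.state();f=manip.grab_frame("wrist")
T=np.eye(4);T[:3,:3]=rot(s["tool_rot"]);T[:3,3]=s["tool_pos"]
W=T@np.array(f["tool_from_camera"]);f["rotation"]=W[:3,:3];f["eye"]=W[:3,3]
pickle.dump(f,open("w3.pkl","wb"));cv2.imwrite("pics/w3.png",f["img"][:,:,::-1]);print(s["joint_pos"],s["tool_pos"],s["tool_rot"])
E
```

```text
time: 6.2
tool_pos: [0.5818, -0.1413, 0.0773]
tool_rot: [-0.001, 0.115, 0.993, -0.0]
contact_force: [-7.3, 0.5, 8.6]
gripper_width: 0.147
grasp_force: 60.3
time: 7.1
tool_pos: [0.5858, -0.1424, 0.2026]
tool_rot: [0.006, 0.116, 0.993, -0.001]
contact_force: [1.1, -0.0, 1.3]
gripper_width: 0.6
grasp_force: 0.0
[-3.61842834e-01  1.18575996e-02  1.70306608e+00  5.60750516e-05
  1.41476132e+00 -1.70086809e+00] [ 0.58575048 -0.14235742  0.20258284] [ 0.00578136  0.11562845  0.99327469 -0.00142277]
```

View pics/w3.png

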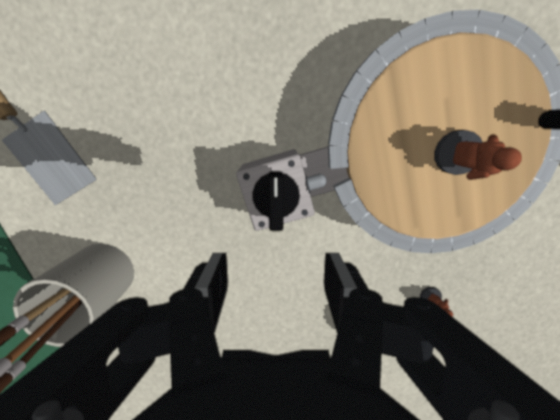

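The knob is released: its white line has turned 1.3 rad and the bolt is retracted to a stub at (318,183), clear of the rim. The notch shows at (345,178) and the maquette stands untouched at (480,155). I'm going to the peg next.

```bash
python3 -m pendant '[[0.6,[0.25,0.3,0],0.045],[0.6,[0.25,0.6,0],0.09],[0.6,[0.25,0.9,0],0.135],[0.6,[0.25,0.9,0],0.18],[0.6,[0.25,0.9,0],0.225],[0.6,[0.25,0.9,0],0.27],[0.6,[0.25,0.9,0],0.315],[0.6,[0.25,0.9,0],0.36],[0.6,[0.25,0.9,0],0.41],[0.6,[0.25,0.9,0],0.41]]' && cat > go.py <<'E'
from h import *
from plant import manip
import sys
s=manip.state();d=rot(s["tool_rot"]).T@(np.array(eval(sys.argv[1]))-s["tool_pos"])/.12
print(s["tool_pos"].round(4),s["tool_rot"].round(3),"units",d.round(3))
E
python3 go.py "[.5697,.1168,.2]"
```

```text
time: 8.15
tool_pos: [0.577, -0.0289, 0.1933]
tool_rot: [-0.001, 0.689, 0.725, -0.001]
contact_force: [0.7, -0.3, 1.1]
gripper_width: 0.6
grasp_force: 0.0
[ 0.577  -0.0289  0.1933] [-0.001  0.689  0.725 -0.001] units [ 1.216e+00  1.000e-03 -5.500e-02]
```

```bash
python3 -m pendant '[[0.6,[0.35,0,-0.03],0],[0.6,[0.7,0,-0.055],0],[0.6,[1,0,-0.055],0]]' >/dev/null && python3 -m pendant '[[0.6,[0.216,0,0],0],[0.6,[0.216,0,0],0],[0.6,[0.216,0,0],0],[0.6,[0.216,0,0],0]]' && python3 go.py "[.5697,.1168,.077]"
python3 - <<'E'
from h import *
from plant import manip
import pickle
s=manip.state();f=manip.grab_frame("wrist")
T=np.eye(4);T[:3,:3]=rot(s["tool_rot"]);T[:3,3]=s["tool_pos"]
W=T@np.array(f["tool_from_camera"]);f["rotation"]=W[:3,:3];f["eye"]=W[:3,3]
pickle.dump(f,open("w4.pkl","wb"));im=f["img"]
u,v=proj(f,[.5697,.1168,.105]);print("pred peg top",u,v)
g=cv2.cvtColor(im,cv2.COLOR_RGB2GRAY)
cv2.imwrite("pics/w4.png",im[:,:,::-1])
k=((g<50)*255).astype(np.uint8)
_,_,st,c=cv2.connectedComponentsWithStats(k)
for a,b in zip(st[1:],c[1:]):
    if 80<a[4]<6000: print(a,b.round(1))
E
```

```text
time: 8.85
tool_pos: [0.5704, 0.1157, 0.2012]
tool_rot: [-0.0, 0.689, 0.725, -0.0]
contact_force: [-0.0, -1.1, 0.5]
gripper_width: 0.6
grasp_force: 0.0
[0.5704 0.1157 0.2012] [-0.     0.689  0.725 -0.   ] units [ 0.01  -0.004  1.035]
pred peg top 274.19550243773244 212.3665780729723
[ 327   49   56   57 1308] [354.6  81.1]
[264 192  19  27 411] [273.3 205.1]
[424 257  18  17 169] [432.5 267. ]
```

View pics/w4.png

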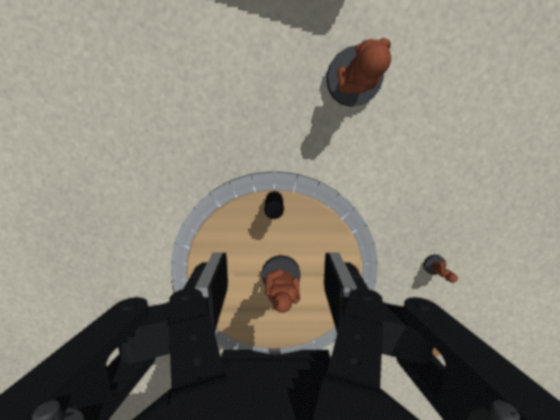

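The wrist view shows the peg at (273,205) with its top at about row 209, within 2 mm of prediction. It stands between the finger lines, and the maquette is well clear at (282,275). I'll descend and grip.

```bash
python3 -m pendant '[[0.6,[0.015,-0.004,0.25],0],[0.6,[0.015,-0.004,0.5],0],[0.6,[0.015,-0.004,0.75],0],[0.6,[0.015,-0.004,0.9],0],[0.6,[0.015,-0.004,1],0]]' && python3 -m pendant '[[0.6,[0,0,0.077],0],[0.6,[0,0,0.077],0],[0,[0,0,0.077],0],[0,[0,0,0.077],0],[0,[0,0,0.077],0],[0,[0,0,0.077],0],[0,[0,0,0.077],0],[0,[0,0,0.077],0],[0,[0,0,0.077],0]]'
python3 -c "
from plant import manip;s=manip.state();print(s['tool_pos'],s['tool_rot'],s['contact_force'],s['joint_pos'],s['gripper_width'])"
```

```text
time: 9.4
tool_pos: [0.5689, 0.1172, 0.0797]
tool_rot: [-0.001, 0.689, 0.724, -0.001]
contact_force: [-1.0, 0.7, 0.4]
gripper_width: 0.602
grasp_force: 0.0
time: 10.3
tool_pos: [0.5711, 0.1184, 0.0743]
tool_rot: [0.001, 0.689, 0.725, 0.001]
contact_force: [0.8, -0.5, 6.1]
gripper_width: 0.189
grasp_force: 58.6
[0.5710876  0.1184459  0.07426386] [0.00092549 0.68882974 0.72492194 0.00095662] [ 0.81618613 -0.48570315  6.11411134] [ 7.69837852e-02  1.00981756e-01  1.83736683e+00 -9.97116969e-05
  1.20058363e+00  2.59720698e-02] 0.18923471763673186
```

```bash
python3 - <<'E'
import numpy as np
R=.733;P=lambda t:R*np.array([np.cos(t)-1,-np.sin(t)])
r5=lambda a:np.round(a/.005)*.005
base=np.zeros(2)
for k in range(8):
    th=np.radians(45*k+4.5*np.arange(1,11))
    rows=[r5(P(t)-base) for t in th];base=base+rows[-1]
    print(k,' '.join(f"{a:.3f},{b:.3f};" for a,b in rows))
print(base)
E
```

```text
0 -0.000,-0.060; -0.010,-0.115; -0.020,-0.170; -0.035,-0.225; -0.055,-0.280; -0.080,-0.335; -0.110,-0.385; -0.140,-0.430; -0.175,-0.475; -0.215,-0.520;
1 -0.040,-0.035; -0.085,-0.075; -0.135,-0.105; -0.185,-0.135; -0.235,-0.155; -0.290,-0.175; -0.345,-0.195; -0.405,-0.205; -0.460,-0.210; -0.520,-0.215;
2 -0.055,0.005; -0.115,0.010; -0.170,0.020; -0.225,0.040; -0.280,0.060; -0.330,0.080; -0.380,0.110; -0.430,0.140; -0.475,0.180; -0.515,0.215;
3 -0.040,0.045; -0.075,0.090; -0.110,0.135; -0.135,0.185; -0.160,0.240; -0.180,0.295; -0.195,0.350; -0.205,0.405; -0.215,0.460; -0.215,0.520;
4 0.000,0.060; 0.010,0.115; 0.020,0.170; 0.035,0.225; 0.055,0.280; 0.080,0.335; 0.105,0.385; 0.140,0.430; 0.175,0.475; 0.215,0.520;
5 0.040,0.035; 0.085,0.075; 0.135,0.105; 0.185,0.135; 0.235,0.155; 0.290,0.175; 0.345,0.195; 0.400,0.205; 0.460,0.210; 0.515,0.215;
6 0.060,-0.005; 0.115,-0.010; 0.175,-0.020; 0.230,-0.040; 0.285,-0.060; 0.335,-0.080; 0.385,-0.110; 0.435,-0.140; 0.480,-0.180; 0.520,-0.215;
7 0.040,-0.045; 0.075,-0.090; 0.105,-0.135; 0.135,-0.185; 0.160,-0.240; 0.180,-0.295; 0.195,-0.350; 0.205,-0.405; 0.215,-0.460; 0.215,-0.520;
[2.77555756e-17 0.00000000e+00]
```

```bash
python3 -m pendant '[[0,[0,-0.06,0],0],[0,[-0.01,-0.115,0],0],[0,[-0.02,-0.17,0],0],[0,[-0.035,-0.225,0],0],[0,[-0.055,-0.28,0],0],[0,[-0.08,-0.335,0],0],[0,[-0.11,-0.385,0],0],[0,[-0.14,-0.43,0],0],[0,[-0.175,-0.475,0],0],[0,[-0.215,-0.52,0],0]]'
```

```text
time: 11.3
tool_pos: [0.5088, 0.0906, 0.0742]
tool_rot: [-0.001, 0.689, 0.725, 0.001]
contact_force: [-2.4, 3.9, 9.5]
gripper_width: 0.19
grasp_force: 59.6
```

Forces are low, so I continue through 180°.

```bash
python3 -m pendant '[[0,[-0.04,-0.035,0],0],[0,[-0.085,-0.075,0],0],[0,[-0.135,-0.105,0],0],[0,[-0.185,-0.135,0],0],[0,[-0.235,-0.155,0],0],[0,[-0.29,-0.175,0],0],[0,[-0.345,-0.195,0],0],[0,[-0.405,-0.205,0],0],[0,[-0.46,-0.21,0],0],[0,[-0.52,-0.215,0],0]]' && python3 -m pendant '[[0,[-0.055,0.005,0],0],[0,[-0.115,0.01,0],0],[0,[-0.17,0.02,0],0],[0,[-0.225,0.04,0],0],[0,[-0.28,0.06,0],0],[0,[-0.33,0.08,0],0],[0,[-0.38,0.11,0],0],[0,[-0.43,0.14,0],0],[0,[-0.475,0.18,0],0],[0,[-0.515,0.215,0],0]]' && python3 -m pendant '[[0,[-0.04,0.045,0],0],[0,[-0.075,0.09,0],0],[0,[-0.11,0.135,0],0],[0,[-0.135,0.185,0],0],[0,[-0.16,0.24,0],0],[0,[-0.18,0.295,0],0],[0,[-0.195,0.35,0],0],[0,[-0.205,0.405,0],0],[0,[-0.215,0.46,0],0],[0,[-0.215,0.52,0],0]]'
```

```text
time: 12.3
tool_pos: [0.4852, 0.0259, 0.0741]
tool_rot: [-0.001, 0.689, 0.725, -0.001]
contact_force: [-7.3, 0.7, 13.5]
gripper_width: 0.193
grasp_force: 60.3
time: 13.3
tool_pos: [0.5153, -0.036, 0.0742]
tool_rot: [0.001, 0.689, 0.725, -0.001]
contact_force: [-4.1, -2.3, 9.7]
gripper_width: 0.188
grasp_force: 60.0
time: 14.3
tool_pos: [0.5798, -0.0573, 0.0742]
tool_rot: [0.001, 0.689, 0.725, 0.001]
contact_force: [-0.9, 0.1, 8.3]
gripper_width: 0.192
grasp_force: 59.8
```

```bash
python3 -m pendant '[[0,[0,0.06,0],0],[0,[0.01,0.115,0],0],[0,[0.02,0.17,0],0],[0,[0.035,0.225,0],0],[0,[0.055,0.28,0],0],[0,[0.08,0.335,0],0],[0,[0.105,0.385,0],0],[0,[0.14,0.43,0],0],[0,[0.175,0.475,0],0],[0,[0.215,0.52,0],0]]' && python3 -m pendant '[[0,[0.04,0.035,0],0],[0,[0.085,0.075,0],0],[0,[0.135,0.105,0],0],[0,[0.185,0.135,0],0],[0,[0.235,0.155,0],0],[0,[0.29,0.175,0],0],[0,[0.345,0.195,0],0],[0,[0.4,0.205,0],0],[0,[0.46,0.21,0],0],[0,[0.515,0.215,0],0]]' && python3 -m pendant '[[0,[0.06,-0.005,0],0],[0,[0.115,-0.01,0],0],[0,[0.175,-0.02,0],0],[0,[0.23,-0.04,0],0],[0,[0.285,-0.06,0],0],[0,[0.335,-0.08,0],0],[0,[0.385,-0.11,0],0],[0,[0.435,-0.14,0],0],[0,[0.48,-0.18,0],0],[0,[0.52,-0.215,0],0]]' && python3 -m pendant '[[0,[0.04,-0.045,0],0],[0,[0.075,-0.09,0],0],[0,[0.105,-0.135,0],0],[0,[0.135,-0.185,0],0],[0,[0.16,-0.24,0],0],[0,[0.18,-0.295,0],0],[0,[0.195,-0.35,0],0],[0,[0.205,-0.405,0],0],[0,[0.215,-0.46,0],0],[0,[0.215,-0.52,0],0]]' && python3 -m pendant '[[0,[0,0,0],0],[0,[0,0,0],0],[0,[0,0,0],0]]'
```

```text
time: 15.3
tool_pos: [0.6397, -0.0271, 0.0742]
tool_rot: [-0.001, 0.689, 0.725, 0.0]
contact_force: [-5.8, 3.8, 10.0]
gripper_width: 0.19
grasp_force: 60.0
time: 16.3
tool_pos: [0.661, 0.035, 0.0742]
tool_rot: [-0.001, 0.689, 0.725, -0.002]
contact_force: [-9.9, -1.4, 11.7]
gripper_width: 0.191
grasp_force: 60.1
time: 17.3
tool_pos: [0.6332, 0.0947, 0.0742]
tool_rot: [0.001, 0.689, 0.725, -0.001]
contact_force: [-3.8, -4.8, 9.6]
gripper_width: 0.194
grasp_force: 59.8
time: 18.3
tool_pos: [0.5707, 0.1184, 0.0742]
tool_rot: [0.001, 0.689, 0.725, 0.001]
contact_force: [2.1, 0.3, 7.3]
gripper_width: 0.19
grasp_force: 59.5
time: 18.6
tool_pos: [0.5706, 0.1184, 0.0742]
tool_rot: [0.001, 0.689, 0.725, 0.001]
contact_force: [-0.9, -0.5, 6.5]
gripper_width: 0.191
grasp_force: 59.8
```

```bash
python3 -m pendant '[[0.6,[0,0,0],0],[0.6,[0,0,0],0],[0.6,[0,0,0],0],[0.6,[0,0,0],0],[0.6,[0,0,-0.2],0],[0.6,[0,0,-0.5],0],[0.6,[0,0,-0.8],0],[0.6,[0,0,-1],0],[0.6,[0,0,-1],0]]' && python3 -m pendant '[[0.6,[-0.35,0,0],0],[0.6,[-0.7,0,0],0],[0.6,[-1,0,0],0]]' >/dev/null && python3 -m pendant '[[0.6,[-0.35,0,0],-0.04],[0.6,[-0.7,-0.016,0],-0.08],[0.6,[-1,-0.016,0],-0.125],[0.6,[-1,-0.016,0],-0.17],[0.6,[-1,-0.016,0],-0.21],[0.6,[-1,-0.016,0],-0.25],[0.6,[-1,-0.016,0],-0.29],[0.6,[-1,-0.016,0],-0.33],[0.6,[-1,-0.016,0],-0.37],[0.6,[-1,-0.016,0],-0.413]]' >/dev/null && python3 -m pendant '[[0.6,[0,0,0],0],[0.6,[0,0,0],0],[0.6,[0,0,0],0]]' && python3 go.py "[.5818,-.1414,.077]"
python3 - <<'E'
from h import *
from plant import manip
import pickle
s=manip.state();f=manip.grab_frame("wrist")
T=np.eye(4);T[:3,:3]=rot(s["tool_rot"]);T[:3,3]=s["tool_pos"]
W=T@np.array(f["tool_from_camera"]);f["rotation"]=W[:3,:3];f["eye"]=W[:3,3]
pickle.dump(f,open("w5.pkl","wb"));cv2.imwrite("pics/w5.png",f["img"][:,:,::-1])
E
```

```text
time: 19.5
tool_pos: [0.5725, 0.1186, 0.1977]
tool_rot: [0.003, 0.689, 0.725, 0.003]
contact_force: [1.1, 0.9, 0.9]
gripper_width: 0.602
grasp_force: 0.0
time: 21.1
tool_pos: [0.5799, -0.1213, 0.1919]
tool_rot: [-0.001, 0.112, 0.994, 0.0]
contact_force: [0.0, -0.1, 0.3]
gripper_width: 0.6
grasp_force: 0.0
[ 0.5799 -0.1213  0.1919] [-0.001  0.112  0.994  0.   ] units [-0.054 -0.16   0.957]
```

View pics/w5.png

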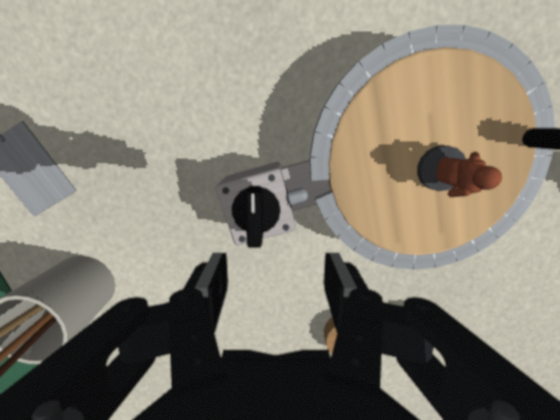

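The notch is back opposite the bolt, at about (318,188), and the maquette is in place at (455,170). Now I turn the knob back.

```bash
python3 -m pendant '[[0.6,[-0.054,-0.16,0],0],[0.6,[-0.054,-0.16,0.25],0],[0.6,[-0.054,-0.16,0.5],0],[0.6,[-0.054,-0.16,0.75],0],[0.6,[-0.054,-0.16,0.957],0],[0.6,[-0.054,-0.16,0.957],0],[0.6,[-0.054,-0.16,0.957],0]]' && python3 -m pendant '[[0,[0,0,0],0],[0,[0,0,0],0],[0,[0,0,0],0],[0,[0,0,0],0],[0,[0,0,0],0],[0,[0,0,0],0],[0,[0,0,0],0]]' && python3 -m pendant '[[0,[0,0,0],0.02],[0,[0,0,0],0.04],[0,[0,0,0],0.06],[0,[0,0,0],0.08],[0,[0,0,0],0.1],[0,[0,0,0],0.12],[0,[0,0,0],0.14],[0,[0,0,0],0.16],[0,[0,0,0],0.18],[0,[0,0,0],0.2]]' && python3 -c "
from plant import manip;s=manip.state();print(s['ft_torque'])"
```

```text
time: 21.85
tool_pos: [0.5823, -0.1416, 0.0779]
tool_rot: [-0.0, 0.111, 0.994, 0.0]
contact_force: [0.4, 0.4, 0.5]
gripper_width: 0.602
grasp_force: 0.0
time: 22.55
tool_pos: [0.5836, -0.1419, 0.08]
tool_rot: [0.001, 0.111, 0.994, -0.0]
contact_force: [-1.9, 0.7, 7.0]
gripper_width: 0.146
grasp_force: 60.3
time: 23.55
tool_pos: [0.5829, -0.143, 0.0799]
tool_rot: [0.001, 0.414, 0.91, -0.001]
contact_force: [-3.1, -3.0, 6.7]
gripper_width: 0.149
grasp_force: 60.4
[-0.33709541  0.64440541  0.1025192 ]
```

```bash
python3 -m pendant '[[0,[0,0,0],0.025],[0,[0,0,0],0.05],[0,[0,0,0],0.075],[0,[0,0,0],0.1],[0,[0,0,0],0.125],[0,[0,0,0],0.15],[0,[0,0,0],0.175],[0,[0,0,0],0.2],[0,[0,0,0],0.214],[0,[0,0,0],0.214]]' && python3 -m pendant '[[0,[0,0,0],0],[0.6,[0,0,0],0],[0.6,[0,0,0],0],[0.6,[0,0,0],0],[0.6,[0,0,0],0],[0.6,[0,0,-0.15],0],[0.6,[0,0,-0.4],0],[0.6,[0,0,-0.7],0],[0.6,[0,0,-1],0],[0.6,[0,0,-1],0]]' && python3 -m pendant '[[0.6,[-0.3,0,-0.3],0],[0.6,[-0.3,0,-0.6],0],[0.6,[-0.3,0,-0.6],0],[0.6,[-0.3,0,-0.6],0],[0.6,[-0.3,0,-0.6],0]]'
python3 - <<'E'
from h import *
from plant import manip
s=manip.state();f=manip.grab_frame("wrist")["img"]
g=cv2.resize(f[0:300,130:430],None,fx=2,fy=2,interpolation=cv2.INTER_CUBIC)
cv2.imwrite("pics/w6.png",g[:,:,::-1])
E
```

```text
time: 24.55
tool_pos: [0.5817, -0.1435, 0.0799]
tool_rot: [0.0, 0.69, 0.724, -0.002]
contact_force: [-7.1, -4.1, 10.5]
gripper_width: 0.148
grasp_force: 60.8
time: 25.55
tool_pos: [0.5857, -0.1426, 0.205]
tool_rot: [0.005, 0.69, 0.724, 0.002]
contact_force: [0.9, -1.0, 1.4]
gripper_width: 0.599
grasp_force: 0.0
time: 26.05
tool_pos: [0.5834, -0.177, 0.2677]
tool_rot: [-0.001, 0.69, 0.724, -0.0]
contact_force: [0.6, -0.6, -0.3]
gripper_width: 0.598
grasp_force: 0.0
```

View pics/w6.png

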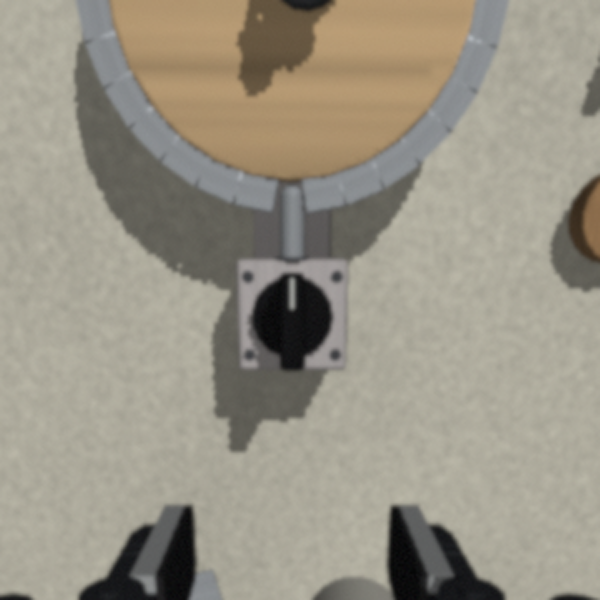

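The bolt is fully in the notch at (291,200), the knob's line points at the disc at (291,290), and the gripper is clear of everything. I'm handing the job in.

```bash
python3 -c "
from plant import manip;print(manip.job_done())"
```

```text
the job is handed in; nothing more can be done
None
```

The turntable was unlocked, taken one full turn counterclockwise in about 8 s, and locked again with the bolt home in the notch; the maquette was not touched, and the job was handed in at about 26 s (no verdict was returned).

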